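Chill lid on the dessert pot, then a surface-temperature check

ROBOT

A 6-joint arm with a two-finger parallel gripper is mounted at the origin on the work surface. World frame = base frame: x ahead of the robot, y to its left, z up, the work surface at z = 0. Lengths are in m, angles in rad, forces in N, time in s.
With the tool pointing down it reaches from about 0.325 to 0.925 m from the base axis. Payload 3.1 kg.
Tool frame: the origin (TCP) lies midway between the tips of the shut fingers; the grasp point (between the pads) lies 19 mm behind it (ctrl.hold_point_z is the distance from the TCP to the grasp point, in m); z points along the fingers, y is the direction in which the jaws open and shut (so a half turn about z gives the same grasp; the last joint's range is limited). The gripper opens to 85 mm and grips with 20 to 120 N. Pads are 22 mm wide; open, the fingers measure 114 mm over their backs; the gripper's body (76 mm by 85 mm) begins 54 mm behind the grasp point. The pads swing forward as they close: fully open they stand 13 mm farther back than shut.
Start: joints at [1.223, 0.217, 1.613, -0, 1.311, -0.112], TCP at [0.146, 0.608, 0.231] pointing down, gripper open.
Joint ranges: [-2.75, 2.75], [-0.78, 2.1], [0.31, 2.55], [-1.13, 4.27], [0.13, 2.63], [-2.58, 2.58]. Speed limits (rad/s): [2.79, 2.79, 3.14, 3.14, 3.14, 3.14].

INTERFACE

Orientations are given as a unit quaternion [w, x, y, z].
In Python, from station import ctrl, hand, planner, camera, close_job, regions_of, pinpoint, read_time_s, read_joints, read_joint_velocities, read_joint_efforts, read_ee_pos, read_orientation, read_wrist_force, read_torque, read_finger_gap gives the robot as it stands. Calls block until the motion is done:
- ctrl.reach(position, orientation): joint-space move of the TCP to a pose.
- ctrl.move_straight(position, ori=None, v=0.15, threshold=None): straight line of the TCP; ori=None keeps the orientation; v is the mean speed in m/s. With threshold (N) it stops when the force on the tool has changed by that much, and returns True; else False.
- ctrl.goto_joints(angles): joint-space move.
- hand.let_go() and hand.close_gripper(f_grip=None): open the fingers fully, or close them until they stop; f_grip is the grip in N (None keeps the last).
- ctrl.dwell(seconds).
- planner.inverse_kinematics(position, orientation): joint angles nearest the present ones, or None.
- camera(name): name is "side" or "top" or "wrist"; returns a dict with "frame" (384x512x3 uint8, blue, green, red), "depth" (384x512 float32, m along the optical axis (not along the pixel's ray), 0 where there is no reading), "fov_y" (degrees; the focal length in pixels is half the picture's height over the tangent of half this angle, whatever the lens; pixels are square), "cx", "cy" (the principal point, pixels), "dist" ([k1, k2, p1, p2, k3] as OpenCV has them; the pictures are not rectified), "rvec" (rotation vector, rad) and "tvec" (3), from world to camera coordinates, as OpenCV has them. Camera axes: x right, y down, z forward; pixel columns grow to the right and rows downward; lengths in m; the calibration is good to about 2 mm. A picture is of the moment at which its call begins.
A pose or a line that the arm cannot do raises ctrl.PlanningError and nothing moves.
- close_job(): hands the job in, once; it reports no verdict.
Trained networks look in a picture, given as the dict that the camera call returned (one of the last four; its "shot" number tells which), for a name from the list of things; names that differ only in an ending like _2 or _b are one class to them, and where a whole thing is asked for, a point or a joint stands for the part that bears it (a point fixed in the world has none). Each returns a list of dicts, best first, with "p" (0 to 1); they miss things now and then, are a little off and sometimes report something else, mostly with a low value. They report only what shows in the picture. A call takes as long as a camera call. They do not tell look-alikes from the thing itself.
- regions_of(picture, name): "region" (384x512 bool, what is visible of it) and "box" ([left, top, right, bottom] in pixels, round what is visible of it).
- pinpoint(picture, name): "pixel" ([column, row] in pixels: a listed point, or the origin of a listed thing).
Readings, each from a call of its own:
- read_time_s(): time.
- read_joints(): joint angles.
- read_joint_velocities(): joint speeds.
- read_joint_efforts(): joint torques, N m.
- read_ee_pos(): TCP position.
- read_orientation(): TCP orientation.
- read_wrist_force(): force on the tool from outside, world axes, zero at the start.
- read_torque(): the same for the moment, N m.
- read_finger_gap(): finger opening in m.
Only numpy, scipy, OpenCV 4.12 (cv2) and the standard library are available. Lean on these libraries where they do the work, as an engineer would, in place of code of your own. Each camera call takes 0.05 s, during which the arm holds its last target.

TASK

Put the steel freezer lid from the cork trivet onto the dessert pot: lower it by its knob until it sits fully down and level on the rim, without dropping it, and let go. Then draw the surface thermometer out of its stand and check the lid's temperature: hold the thermometer upright with its sprung tip pressed lightly, about half-way in, on the middle of the black dot on the lid, and finish while holding it there, still gripped. Do not push the tip hard against its stop, and leave the pot and everything else where it stands.

Things in the scene. Friction and masses are not known exactly. Their poses are not given: they have to be found in the camera images.
- pot: Round open stainless pot of dessert, loose but heavy (1.3 kg). Origin: centre of its underside, on the worktop; z up. 85 mm high, 144 mm across at the rim (outside), mouth 134 mm across inside; 5 mm wall; the filling lies 24 mm below the rim.
- pot_rim (a point): Centre of the pot's mouth, at the height of the rim's top (85 mm above the worktop).
- lid: The pot's freezer lid, 0.45 kg: gel-filled stainless disc 154 mm across, 14 mm thick, with a round knob on top and a round plug under it (124 mm across, 10 mm deep, tapered to 114 mm at its foot) that drops into the pot's mouth with about 5 mm to spare all round. Starts right way up on the cork trivet. Origin: centre of the plug's underside; z up; 60 mm high overall.
- lid_knob (a point): Middle of the gripping part of the lid's knob, 22 mm above the disc's top face and 46 mm above the plug's underside. The knob is round, 30 mm across, 36 mm tall (narrower, 20 mm, in its lowest 5 mm), so it can be pinched from above at any yaw.
- lid_seat (a point): Centre of the lid at the underside of its disc (10 mm above the plug's underside, 36 mm below lid_knob): the plane that rests on the pot's rim; with the lid seated this point coincides with pot_rim.
- dot (a point): Centre of the matt black measuring dot, 24 mm across, on the lid's top face, 42 mm from the knob's axis along the lid's own +x (lid top face, 14 mm above lid_seat).
- trivet: Round cork trivet, fixed, 170 mm across, 10 mm thick; the lid starts on it. Origin: centre of its underside.
- stand: Thermometer's bench stand, fixed: weighted round grey foot 90 mm across with an inclined steel tube, 38 mm across outside, 20 mm bore, leaning 20 degrees from vertical towards the stand's own -x (roughly towards the robot). Origin: centre of the foot's underside, z up. The tube's mouth is about 102 mm above the worktop.
- probe: Surface thermometer, loose, 0.12 kg; own z runs from tip to handle's top, origin at the relaxed tip's outer end. Copper sensing disc 14 mm across; stem 7 mm across up to z = 72 mm; round hand guard 32 mm across at 72 to 77; handle 77 to 157. Starts stem down in the stand's tube, guard resting on its mouth, leaning 20 degrees like the tube; comes out along its own axis (pull 75 mm or more).
- probe_grip (a point): Centre of the thermometer's grey handle, 117 mm from the relaxed tip's end along its own z; axes as probe. The handle is a rounded bar 26 mm (own x) by 20 mm (own y) with flat sides, 80 mm long, small display on its -x side; grip across the 20 mm or the 26 mm.
- tip (a joint): How far the thermometer's sprung tip is pushed in, m: 0 relaxed, 0.008 fully in (hard stop). The spring gives about 1 N at first touch and 5 N fully in (500 N/m).
- tip_face (a point): Centre of the sensing face, the outer end of the sprung tip (moves in with the tip).
- bottle_a: Squeeze bottle, bystander, 68 mm across, 185 mm tall. Origin: centre of its underside.
- bottle_b: Squeeze bottle, bystander, 60 mm across, 165 mm tall. Origin: centre of its underside.
- bottle_c: Squeeze bottle, bystander, 68 mm across, 185 mm tall. Origin: centre of its underside.
- coupe: Steel dessert coupe on a stem, filled, bystander, 91 mm across, 100 mm tall. Origin: centre of its underside.
- ramekin: Small white ceramic cup, bystander, 70 mm across, 45 mm tall. Origin: centre of its underside.
- tub: Clear plastic tub, bystander, 150 x 110 x 60 mm. Origin: centre of its underside.
- spoon: Steel spoon lying flat, bystander, 170 mm long. Origin about its middle, at its underside.
Not all that is in view belongs to the job. What is shaped like the lid but yellow is not meant.

How it is judged:
By the outcome, as a careful person would: the job done as asked, in the order asked, and still so for the second after the job is handed in, while the arm keeps its last pose, push and grip.
It also fails if it takes over 69 s, if anything falls off the work surface, if the arm or the gripper's body presses on something with over 40 N, if the wrist force passes 120 N, or if a joint passes its speed limit or range.

## Working session

There is one attempt and no reset: what is moved stays moved. The work goes in short steps, each a Python script; the robot and the scene stay as the last script left them, time stands still between calls to the robot, and variables do not carry over. Pictures are saved under pics/ and viewed, and the job is handed in when it is done.

```bash
ls; mkdir -p pics; cat > h.py <<'E'
import numpy as np, cv2
from station import *
def K(p):
    f=384/2/np.tan(np.radians(p["fov_y"])/2)
    return np.array([[f,0,p["cx"]],[0,f,p["cy"]],[0,0,1.]])
def pose(p):
    R=cv2.Rodrigues(np.array(p["rvec"],float))[0]; return R,np.array(p["tvec"],float).reshape(3)
def ray(p,px):
    R,t=pose(p); n=cv2.undistortPoints(np.array(px,float).reshape(-1,1,2),K(p),np.array(p["dist"],float)).reshape(-1,2)
    d=np.c_[n,np.ones(len(n))]; return -R.T@t, d@R, d   # origin, world dirs (z_cam=1)
def at_z(p,px,z):
    o,D,_=ray(p,px); return o+D*((z-o[2])/D[:,2])[:,None]
def at_depth(p,px):
    o,D,_=ray(p,px); px=np.array(px).reshape(-1,2).round().astype(int)
    return o+D*p["depth"][px[:,1],px[:,0]][:,None]
def proj(p,X):
    return cv2.projectPoints(np.array(X,float).reshape(-1,1,3),np.array(p["rvec"],float),np.array(p["tvec"],float),K(p),np.array(p["dist"],float))[0].reshape(-1,2)
def cloud(p,mask):
    v,u=np.nonzero(mask&(p["depth"]>0)); return at_depth(p,np.c_[u,v])
E
cat > a.py <<'E'
from h import *
import pickle
for n in ["side","top","wrist"]:
    p=camera(n); cv2.imwrite(f"pics/{n}0.png",p["frame"])
    print(n,np.round((-pose(p)[0].T@pose(p)[1]),3),p["fov_y"],p["dist"])
    for t in ["pot_rim","lid_knob","lid","dot","probe_grip","stand","trivet"]:
        try: print(t,[(np.round(r["pixel"]).tolist(),round(r["p"],2)) for r in pinpoint(p,t)[:4]])
        except Exception as e: print(t,e)
    pickle.dump(p,open(f"{n}0.pkl","wb"))
print(read_time_s())
E
python3 a.py
```

```text
pics
side [0.257 1.224 1.164] 43.910771677068716 [-0.00934704  0.          0.          0.          0.        ]
pot_rim [([230.0, 205.0], 0.88), ([171.0, 248.0], 0.41)]
lid_knob [([334.0, 194.0], 0.69), ([278.0, 180.0], 0.68)]
lid [([282.0, 189.0], 0.72), ([331.0, 202.0], 0.67)]
dot [([270.0, 185.0], 0.68)]
probe_grip [([246.0, 256.0], 0.59), ([283.0, 256.0], 0.56), ([231.0, 206.0], 0.37), ([236.0, 282.0], 0.18)]
stand [([239.0, 290.0], 0.9), ([275.0, 181.0], 0.17)]
trivet [([278.0, 189.0], 0.77), ([283.0, 258.0], 0.24)]
top [ 0.211 -0.084  1.509] 52.754409408714324 [-0.00151974  0.          0.          0.          0.        ]
pot_rim [([241.0, 173.0], 0.64)]
lid_knob [([300.0, 266.0], 0.97), ([309.0, 209.0], 0.9)]
lid [([298.0, 269.0], 0.95), ([308.0, 214.0], 0.69), ([302.0, 204.0], 0.33)]
dot [([302.0, 199.0], 0.66), ([304.0, 256.0], 0.65)]
probe_grip [([165.0, 202.0], 0.65), ([310.0, 215.0], 0.38), ([270.0, 234.0], 0.19)]
stand [([173.0, 207.0], 0.75)]
trivet [([371.0, 218.0], 0.74)]
wrist [0.08  0.623 0.374] 60.961964391424175 [-0.03772316  0.          0.          0.          0.        ]
pot_rim []
lid_knob []
lid []
dot []
probe_grip []
stand []
trivet []
1.2
```

View pics/side0.png

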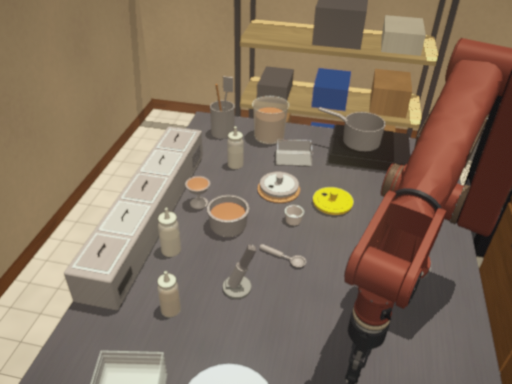

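View pics/top0.png

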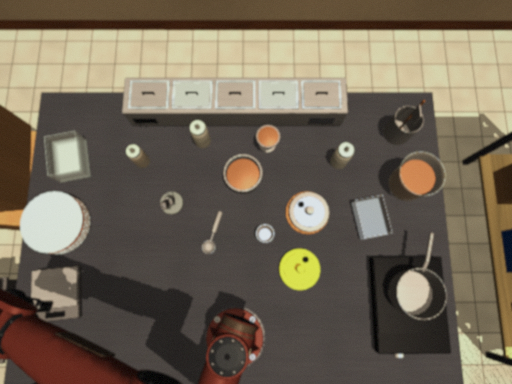

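View pics/wrist0.png

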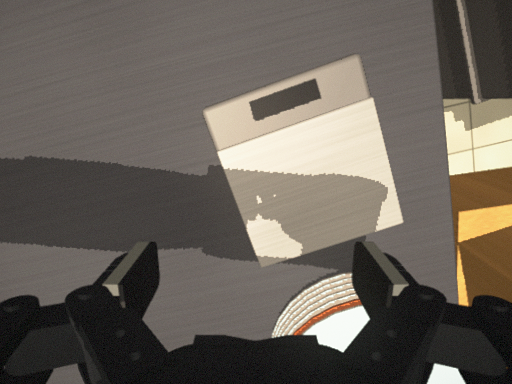

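The lid candidates in the top view are the steel one with white glare on cork at (308,212) and the yellow one at (300,268). I choose the steel one. The pot candidates are the orange-filled pot at (243,173), the clear container at (418,177) and the pan on the hob at (413,290). I choose the first. The probe is in its stand at (171,202).

```bash
cat > b.py <<'E'
from h import *
P={n:camera(n) for n in ["top","side"]}
for n,p in P.items():
    for t in ["pot","lid","trivet","probe","stand","bottle_a","coupe","ramekin","tub","spoon"]:
        for r in regions_of(p,t)[:4]:
            if r["p"]<.3: continue
            c=cloud(p,r["region"]); 
            hi=np.percentile(c[:,2],97)
            print(n,t,round(r["p"],2),np.round(r["box"]).tolist(),len(c),"med",np.round(np.median(c,0),3),"z97 %.3f"%hi,"range",np.round(np.percentile(c,2,axis=0),3),np.round(np.percentile(c,98,axis=0),3))
    f=p["frame"]
    boxes={"top":(150,150,350,300),"side":(190,160,360,310)}[n]
    a,b,c_,d=boxes; cv2.imwrite(f"pics/{n}_crop.png",cv2.resize(f[b:d,a:c_],None,fx=4,fy=4,interpolation=cv2.INTER_CUBIC)[:600,:800])
E
python3 b.py
```

```text
top pot 0.76 [225.0, 154.0, 262.0, 193.0] 1204 med [ 0.611 -0.026  0.061] z97 0.088 range [ 0.541 -0.095  0.023] [0.676 0.039 0.089]
top lid 0.78 [278.0, 246.0, 317.0, 289.0] 1303 med [ 0.25  -0.24   0.025] z97 0.058 range [ 0.181 -0.31   0.019] [ 0.318 -0.173  0.06 ]
top lid 0.76 [292.0, 192.0, 331.0, 228.0] 1192 med [ 0.465 -0.279  0.036] z97 0.068 range [ 0.397 -0.349  0.028] [ 0.535 -0.214  0.071]
top trivet 0.6 [286.0, 193.0, 316.0, 232.0] 167 med [ 0.435 -0.217  0.01 ] z97 0.016 range [ 0.384 -0.295  0.004] [ 0.533 -0.197  0.017]
top probe 0.44 [163.0, 197.0, 171.0, 207.0] 95 med [0.474 0.242 0.167] z97 0.187 range [0.452 0.235 0.012] [0.503 0.276 0.188]
top stand 0.77 [163.0, 193.0, 184.0, 214.0] 269 med [0.503 0.24  0.016] z97 0.100 range [0.467 0.215 0.008] [0.544 0.276 0.104]
top stand 0.45 [353.0, 195.0, 394.0, 240.0] 1282 med [ 0.445 -0.53   0.006] z97 0.061 range [ 0.369 -0.585 -0.002] [ 0.52  -0.46   0.062]
top bottle_a 0.95 [192.0, 122.0, 209.0, 149.0] 402 med [0.749 0.135 0.125] z97 0.171 range [0.733 0.109 0.022] [0.788 0.167 0.174]
top bottle_a 0.8 [126.0, 143.0, 15
[... 2100 characters left out ...]
 0.267 0.182]
side bottle_a 0.57 [226.0, 127.0, 243.0, 171.0] 567 med [ 0.672 -0.388  0.086] z97 0.158 range [ 0.646 -0.437  0.001] [ 0.71  -0.373  0.163]
side coupe 0.72 [185.0, 177.0, 208.0, 210.0] 489 med [ 0.746 -0.115  0.092] z97 0.101 range [ 0.71  -0.167 -0.001] [ 0.789 -0.081  0.102]
side ramekin 0.77 [281.0, 205.0, 303.0, 226.0] 287 med [ 0.381 -0.119  0.025] z97 0.044 range [ 0.351 -0.145  0.   ] [ 0.41  -0.078  0.044]
side tub 0.64 [273.0, 140.0, 313.0, 167.0] 823 med [ 0.444 -0.556  0.027] z97 0.057 range [ 0.371 -0.589 -0.003] [ 0.518 -0.456  0.059]
side spoon 0.63 [259.0, 244.0, 306.0, 270.0] 271 med [0.359 0.09  0.009] z97 0.019 range [ 0.313  0.067 -0.003] [0.462 0.128 0.019]
```

View pics/top_crop.png

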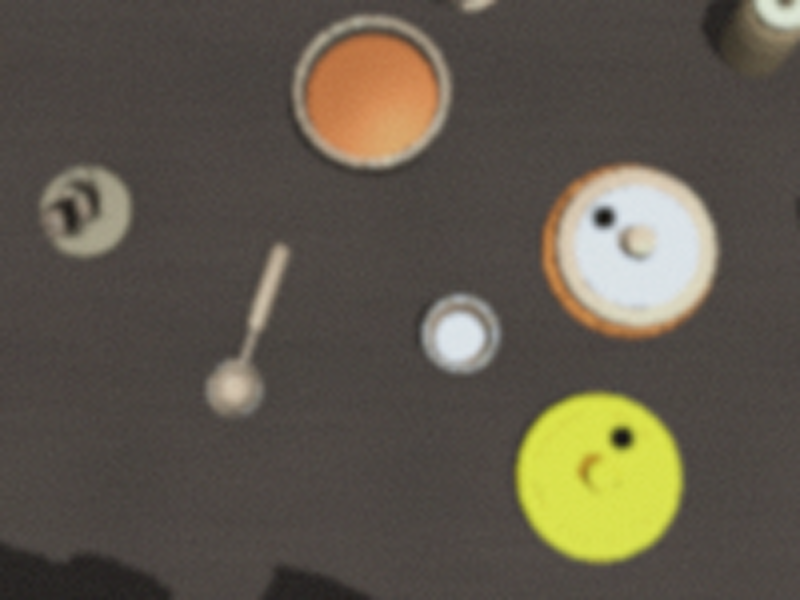

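View pics/side_crop.png

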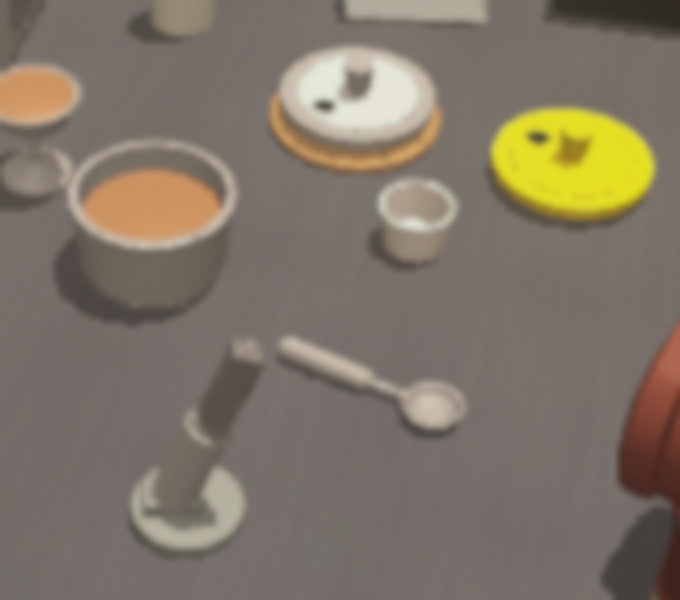

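The steel lid's dot is at crop (603,217) and its knob at (637,240). It lies on the orange cork, so it matches the description. The pot rim is at crop (372,92) and the stand at (85,210). Next I'll look at the lid closely with the wrist camera.

```bash
cat > c.py <<'E'
from h import *
from scipy.spatial.transform import Rotation as Ro
q=read_orientation(); print(q, Ro.from_quat(np.r_[q[1:],q[0]]).as_matrix().round(2).tolist())
def qd(yaw): # tool down, jaw axis y
    R=Ro.from_euler('z',yaw)*Ro.from_euler('x',np.pi); v=R.as_quat(); return np.r_[v[3],v[:3]]
for yaw in np.arange(-3,3.2,.5):
    out=[]
    for pt in [(0.46,-0.279,.3),(0.61,-.026,.2)]:
        j=planner.inverse_kinematics(np.array(pt),qd(yaw)); out.append(None if j is None else np.round(j,2).tolist())
    print(yaw,out)
E
python3 c.py
```

```text
[-7.40092655e-06  1.17657704e-01  9.93054210e-01  7.36697349e-06] [[-0.97, 0.23, -0.0], [0.23, 0.97, 0.0], [0.0, 0.0, -1.0]]
-3.0 [[-0.68, -0.02, 1.74, 0.0, 1.42, -2.39], [-0.16, 0.21, 1.68, 0.0, 1.25, -1.87]]
-2.5 [None, [-0.16, 0.21, 1.68, 0.0, 1.25, -2.37]]
-2.0 [None, None]
-1.5 [[-0.68, -0.02, 1.74, -0.0, 1.42, 2.4], None]
-1.0 [[-0.68, -0.02, 1.74, -0.0, 1.42, 1.9], [-0.16, 0.21, 1.68, -0.0, 1.25, 2.41]]
-0.5 [[-0.68, -0.02, 1.74, -0.0, 1.42, 1.4], [-0.16, 0.21, 1.68, -0.0, 1.25, 1.91]]
0.0 [[-0.68, -0.02, 1.74, -0.0, 1.42, 0.9], [-0.16, 0.21, 1.68, -0.0, 1.25, 1.41]]
0.5 [[-0.68, -0.02, 1.74, -0.0, 1.42, 0.4], [-0.16, 0.21, 1.68, -0.0, 1.25, 0.91]]
1.0 [[-0.68, -0.02, 1.74, 0.0, 1.42, -0.1], [-0.16, 0.21, 1.68, -0.0, 1.25, 0.41]]
1.5 [[-0.68, -0.02, 1.74, 0.0, 1.42, -0.6], [-0.16, 0.21, 1.68, -0.0, 1.25, -0.09]]
2.0 [[-0.68, -0.02, 1.74, 0.0, 1.42, -1.1], [-0.16, 0.21, 1.68, 0.0, 1.25, -0.59]]
2.5 [[-0.68, -0.02, 1.74, 0.0, 1.42, -1.6], [-0.16, 0.21, 1.68, 0.0, 1.25, -1.09]]
3.0 [[-0.68, -0.02, 1.74, 0.0, 1.42, -2.1], [-0.16, 0.21, 1.68, 0.0, 1.25, -1.59]]
```

```bash
cat >> h.py <<'E'
from scipy.spatial.transform import Rotation as Ro
def qd(yaw):
    v=(Ro.from_euler('z',yaw)*Ro.from_euler('x',np.pi)).as_quat(); return np.r_[v[3],v[:3]]
def circ(xy):
    from scipy.optimize import least_squares
    s=least_squares(lambda q:np.hypot(xy[:,0]-q[0],xy[:,1]-q[1])-q[2],np.r_[xy.mean(0),.05],loss='soft_l1',f_scale=.002); return s.x
E
cat > d.py <<'E'
from h import *
t0=read_time_s()
ctrl.reach(np.array([0.42,-0.345,0.26]),qd(1.0))
p=camera("wrist"); cv2.imwrite("pics/w1.png",p["frame"])
o=-pose(p)[0].T@pose(p)[1]; print(o, pose(p)[0][2])
for t,z in [("lid_knob",.056),("dot",.034),("lid",.01)]:
    for r in pinpoint(p,t)[:3]: print(t,np.round(r["pixel"]),round(r["p"],2),at_z(p,[r["pixel"]],z).round(4),proj(p,[0.465,-.279,.056]))
import pickle; pickle.dump(p,open("w1.pkl","wb"))
print(read_time_s()-t0,read_time_s(),read_wrist_force())
E
python3 d.py
```

```text
[ 0.45648546 -0.28797565  0.4025368 ] [-0.14365022 -0.22430571 -0.96387321]
lid_knob [ 77. 173.] 0.91 [[ 0.2512 -0.2451  0.056 ]] [[257.42234658  89.092567  ]]
lid_knob [259.  97.] 0.81 [[ 0.4624 -0.2861  0.056 ]] [[257.42234658  89.092567  ]]
lid_knob [265.  53.] 0.41 [[ 0.4897 -0.2538  0.056 ]] [[257.42234658  89.092567  ]]
dot [266.  54.] 0.88 [[ 0.4928 -0.2529  0.034 ]] [[257.42234658  89.092567  ]]
dot [122. 167.] 0.65 [[ 0.288  -0.2659  0.034 ]] [[257.42234658  89.092567  ]]
lid [256.  95.] 0.84 [[ 0.4613 -0.2831  0.01  ]] [[257.42234658  89.092567  ]]
lid [ 98. 170.] 0.65 [[ 0.2494 -0.2515  0.01  ]] [[257.42234658  89.092567  ]]
lid [113.   6.] 0.37 [[ 0.3802 -0.1173  0.01  ]] [[257.42234658  89.092567  ]]
3.6583000000000006 5.9583 [ 0.45455502 -0.1637181   0.32522888]
```

View pics/w1.png

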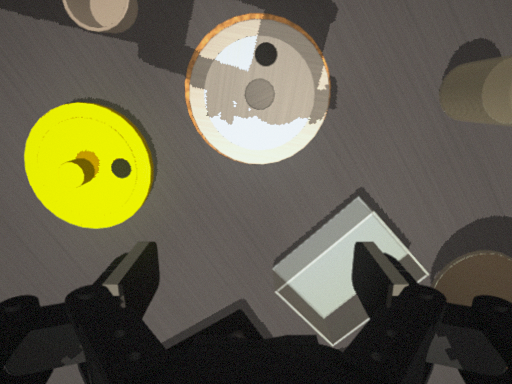

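The wrist view shows the steel lid's knob at (259,93) and its dot at (266,54). The yellow one is at (88,165). Next I'll refine the knob and dot positions.

```bash
cat > e.py <<'E'
from h import *
import pickle
p=pickle.load(open("w1.pkl","rb")); f=p["frame"]
m=np.zeros((384,512),bool); m[10:170,180:335]=1
c=cloud(p,m)
k=c[(c[:,2]>.06)]; 
print("knobtop",len(k),k.mean(0),(k.min(0)+k.max(0))/2,np.ptp(k,axis=0))
d=c[(c[:,2]>.03)&(c[:,2]<.04)]; print("disc",len(d),np.median(d[:,2]), (np.percentile(d,.3,axis=0)+np.percentile(d,99.7,axis=0))/2,np.ptp(d,axis=0))
h,e=np.histogram(c[:,2],bins=np.arange(-.01,.08,.004)); print(h)
# enclosing circle
print("minenc",cv2.minEnclosingCircle(d[:,:2].astype(np.float32)))
g=f.max(2); mm=(g<45); mm[:30]=0; mm[80:]=0; mm[:,:245]=0; mm[:,290:]=0
v,u=np.nonzero(mm); print("dotpix",len(u),u.mean(),v.mean(), at_z(p,[[u.mean(),v.mean()]],.034), at_depth(p,[[u.mean(),v.mean()]]))
E
python3 e.py
```

```text
knobtop 733 [ 0.46400971 -0.28407903  0.06979739] [ 0.46414399 -0.28410288  0.06945839] [0.02951192 0.02909299 0.00566329]
disc 15226 0.03431007523931795 [ 0.463706   -0.28403561  0.03428349] [0.15223186 0.15347567 0.0068594 ]
[   0   53 7314   47  813  509    0    0    0    0 5446 9780    0    0
    0    0    0    0    0  435  298    0]
minenc ((0.4634021818637848, -0.2843445837497711), 0.07715973258018494)
dotpix 6 267.3333333333333 49.333333333333336 [[ 0.49606972 -0.25009666  0.034     ]] [[ 0.49601468 -0.25014933  0.03451242]]
```

```bash
cat > f.py <<'E'
from h import *
import pickle
ctrl.reach(np.array([0.45,0.065,0.33]),qd(.43))
p=camera("wrist"); cv2.imwrite("pics/w2.png",p["frame"]); pickle.dump(p,open("w2.pkl","wb"))
p2=camera("top"); pickle.dump(p2,open("t2.pkl","wb"))
for t in ["pot_rim","probe_grip","stand","probe"]:
    print(t,[(np.round(r["pixel"]).tolist(),round(r["p"],2)) for r in pinpoint(p,t)[:3]])
for t in ["pot","probe","stand"]:
    rr=regions_of(p,t); print(t,[(np.round(r["box"]).tolist(),round(r["p"],2)) for r in rr[:3]])
print(read_time_s())
E
python3 f.py
```

```text
pot_rim [([386.0, 65.0], 0.82)]
probe_grip [([93.0, 70.0], 0.71)]
stand [([140.0, 58.0], 0.8)]
probe []
pot [([317.0, 4.0, 453.0, 139.0], 0.72)]
probe [([58.0, 44.0, 124.0, 103.0], 0.67)]
stand [([94.0, 21.0, 180.0, 95.0], 0.84)]
7.95
```

View pics/w2.png

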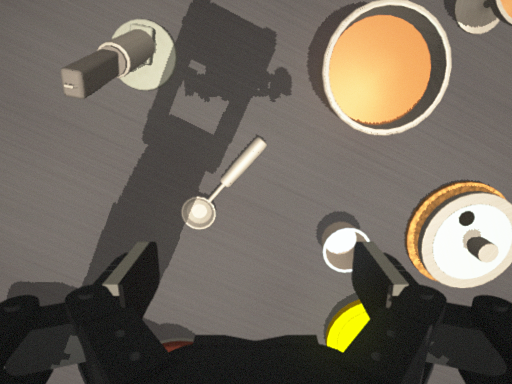

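The pot rim is at (386,66), the stand foot at (143,55) and the probe handle from (122,50) to (80,85). All are clear and unobstructed.

```bash
cat > g.py <<'E'
from h import *
import pickle
for nm in ["w2","t2"]:
    p=pickle.load(open(nm+".pkl","rb"))
    P0=np.array([.611,-.027,.085]); u,v=proj(p,P0)[0]
    m=np.zeros((384,512),bool); w=85 if nm=="w2" else 26
    m[max(0,int(v)-w):int(v)+w,max(0,int(u)-w):int(u)+w]=1
    c=cloud(p,m); r=c[(c[:,2]>.078)&(c[:,2]<.093)&(np.hypot(c[:,0]-.611,c[:,1]+.027)<.085)]
    print(nm,"rim",len(r),np.median(r[:,2]),"circ",circ(r[:,:2]),"minenc",cv2.minEnclosingCircle(r[:,:2].astype(np.float32)))
    if nm=="w2":
        m=np.zeros((384,512),bool); m[15:105,45:185]=1
        c=cloud(p,m); ft=c[(c[:,2]>.005)&(c[:,2]<.05)]
        print("foot",len(ft),np.histogram(c[:,2],bins=np.arange(-.01,.2,.01)))
        ff=c[(c[:,2]>.006)&(c[:,2]<.022)]; print("footcirc",cv2.minEnclosingCircle(ff[:,:2].astype(np.float32)))
        hnd=c[(c[:,2]>.112)]
        print("hnd",len(hnd))
        np.save("hnd.npy",hnd); np.save("pc.npy",c)
        # top face
        top=hnd[hnd[:,2]>np.percentile(hnd[:,2],60)]
        for lo in np.arange(.11,.2,.01):
            s=hnd[(hnd[:,2]>=lo)&(hnd[:,2]<lo+.01)]
            if len(s): print(round(lo,3),len(s),s.mean(0).round(4),s[:,:2].min(0).round(4),s[:,:2].max(0).round(4))
E
python3 g.py
```

```text
w2 rim 3106 0.08421599710682517 circ [ 0.60494533 -0.0278415   0.06957294] minenc ((0.6055163741111755, -0.028942255303263664), 0.07496786117553711)
foot 2538 (array([4142, 2744, 2032,  234,  109,  111,  117,  130,  140,  147,  199,
        405,  177,  165,  183,  203,  216,  232,  404,  458]), array([-0.01,  0.  ,  0.01,  0.02,  0.03,  0.04,  0.05,  0.06,  0.07,
        0.08,  0.09,  0.1 ,  0.11,  0.12,  0.13,  0.14,  0.15,  0.16,
        0.17,  0.18,  0.19]))
footcirc ((0.5037931203842163, 0.252751886844635), 0.045414965599775314)
hnd 1974
0.11 113 [0.4894 0.2427 0.1163] [0.472  0.2358] [0.4998 0.2588]
0.12 165 [0.4858 0.2419 0.1251] [0.4686 0.2347] [0.4953 0.2578]
0.13 183 [0.4821 0.2411 0.135 ] [0.4612 0.2339] [0.4919 0.2583]
0.14 203 [0.4784 0.2401 0.1452] [0.4593 0.2332] [0.488  0.2559]
0.15 216 [0.4749 0.2396 0.1553] [0.4554 0.2326] [0.4843 0.2564]
0.16 232 [0.4715 0.2387 0.1653] [0.4543 0.2319] [0.4807 0.2555]
0.17 404 [0.4621 0.2387 0.1763] [0.4478 0.2311] [0.4775 0.2558]
0.18 458 [0.4647 0.2428 0.1832] [0.4518 0.2334] [0.4742 0.2533]
t2 rim 226 0.0850250582409513 circ [ 0.60835977 -0.02685308  0.06977189] minenc ((0.608841061592102, -0.027101311832666397), 0.07491204142570496)
```

```bash
cat > fit.py <<'E'
from h import *
from scipy.optimize import least_squares
h=np.load("hnd.npy"); h=h[(h[:,2]>.118)]
def RR(q): # q: cx,cy,cz, tiltx, tilty (dir), spin
    z=np.array([q[3],q[4],1]); z/=np.linalg.norm(z)
    x=np.array([np.cos(q[5]),np.sin(q[5]),0]); x-=z*(x@z); x/=np.linalg.norm(x)
    return np.c_[x,np.cross(z,x),z]
def res(q,H=np.array([.013,.010,.040]),r=.003):
    l=np.abs((h-q[:3])@RR(q))-(H-r)
    return np.linalg.norm(np.maximum(l,0),axis=1)+np.minimum(l.max(1),0)-r
for sp in [0.2,0.2+np.pi/2]:
    s=least_squares(res,[.474,.247,.147,-.356,-.08,sp],loss='soft_l1',f_scale=.001)
    R=RR(s.x); print(s.cost,np.sqrt(np.mean(s.fun**2)),s.x.round(4),"tilt",np.degrees(np.arccos(R[2,2])),"tip",(s.x[:3]-.117*R[:,2]).round(4),"guard",(s.x[:3]-.045*R[:,2]).round(4),"az",np.degrees(np.arctan2(R[1,2],R[0,2])))
E
python3 fit.py
```

```text
0.0003687086630815236 0.0008506168147316043 [ 0.472   0.246   0.1438 -0.3576 -0.0761  0.2389] tilt 20.083083388180597 tip [0.5113 0.2543 0.0339] guard [0.4872 0.2492 0.1016] az -167.9912965947424
0.0007003182065451611 0.0011793070578206817 [ 0.4737  0.2493  0.145  -0.3678 -0.0796  1.8058] tilt 20.621534932275864 tip [0.5139 0.258  0.0355] guard [0.4891 0.2526 0.1029] az -167.78417439796664
```

```bash
cat > i.py <<'E'
from h import *
L=np.array([.464,-.284]); q=qd(1.0)
ctrl.reach(np.r_[L,.12],q)
print(ctrl.move_straight(np.r_[L,.041],v=.08,threshold=8), read_ee_pos())
hand.close_gripper(60); print(read_finger_gap(),read_wrist_force(),read_time_s())
ctrl.move_straight(np.r_[L,.10],v=.06)
print(read_finger_gap(),read_wrist_force(),read_torque(),read_ee_pos(),read_time_s())
p=camera("side"); cv2.imwrite("pics/s3.png",cv2.resize(p["frame"][120:280,180:380],None,fx=3,fy=3))
p=camera("wrist"); cv2.imwrite("pics/w3.png",p["frame"])
E
python3 i.py
```

```text
False [ 0.46453856 -0.28443069  0.04161136]
0.028451888683857823 [-0.727052    1.25035305  3.92704235] 11.1583
0.028430405822311357 [-0.97532031 -0.49145738 -4.86053615] [-0.04322588  0.00628574  0.01385558] [ 0.4635846  -0.28364523  0.09945096] 12.2917
```

View pics/s3.png

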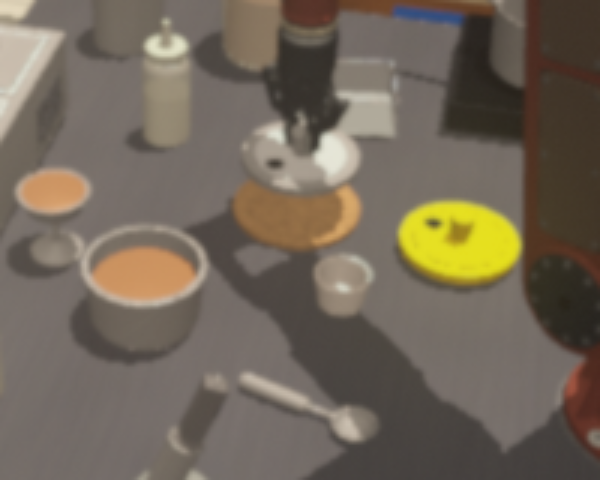

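View pics/w3.png

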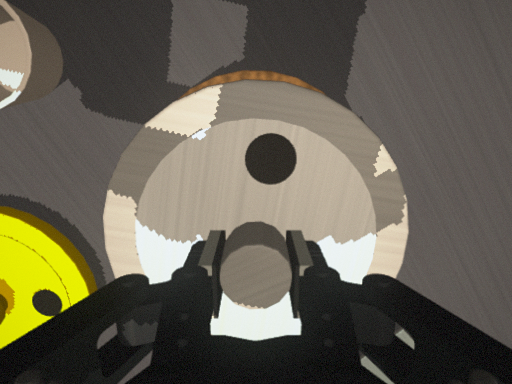

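```bash
cat > j.py <<'E'
from h import *
Pt=np.array([.606,-.028])
ctrl.move_straight(np.r_[.464,-.284,.18],v=.12)
ctrl.move_straight(np.r_[Pt,.18],v=.15)
ctrl.dwell(.2)
p=camera("wrist"); ee=read_ee_pos()
m=np.ones((384,512),bool); m[300:]=0; c=cloud(p,m)
zt=ee[2]-.041+.034
d=c[(np.abs(c[:,2]-zt)<.008)&(np.hypot(c[:,0]-ee[0],c[:,1]-ee[1])<.082)]
A=np.c_[d[:,:2]-ee[:2],np.ones(len(d))]; s=np.linalg.lstsq(A,d[:,2],rcond=None)[0]
print("ee",ee,"slopes deg",np.degrees(s[:2]),"z",s[2],"exp",zt,len(d),"minenc",cv2.minEnclosingCircle(d[:,:2].astype(np.float32)))
t=camera("top"); s_=camera("side")
for n,p in [("top",t),("side",s_)]:
    for k in ["pot","lid"]:
        for r in regions_of(p,k)[:3]: print(n,k,round(r["p"],2),r["box"])
    for k in ["lid_knob","dot","pot_rim"]:
        for r in pinpoint(p,k)[:2]: print(n,k,round(r["p"],2),r["pixel"])
cv2.imwrite("pics/s4.png",cv2.resize(s_["frame"][100:280,150:350],None,fx=3,fy=3))
cv2.imwrite("pics/t4.png",cv2.resize(t["frame"][100:260,150:350],None,fx=3,fy=3))
cv2.imwrite("pics/w4.png",camera("wrist")["frame"])
print(read_time_s())
E
python3 j.py
```

```text
ee [ 0.60588355 -0.02832305  0.18000297] slopes deg [-0.09457329 -0.32039767] z 0.17298088862638117 exp 0.1730029660154005 44033 minenc ((0.6057148575782776, -0.02792305499315262), 0.07693836092948914)
top lid 0.9 [278.0, 247.2, 317.3, 287.4]
top lid_knob 0.86 [299.9, 265.1]
top lid_knob 0.68 [241.9, 163.6]
top dot 0.8 [302.2, 256.3]
top pot_rim 0.4 [242.9, 171.2]
side pot 0.81 [206.4, 204.1, 252.5, 236.8]
side lid 0.74 [313.3, 186.4, 348.5, 216.2]
side lid 0.68 [206.4, 174.7, 250.5, 206.2]
side lid_knob 0.89 [228.9, 184.0]
side lid_knob 0.87 [333.4, 192.6]
side dot 0.9 [216.6, 189.0]
side dot 0.88 [324.0, 193.6]
side pot_rim 0.9 [226.8, 205.2]
16.2083
```

View pics/s4.png

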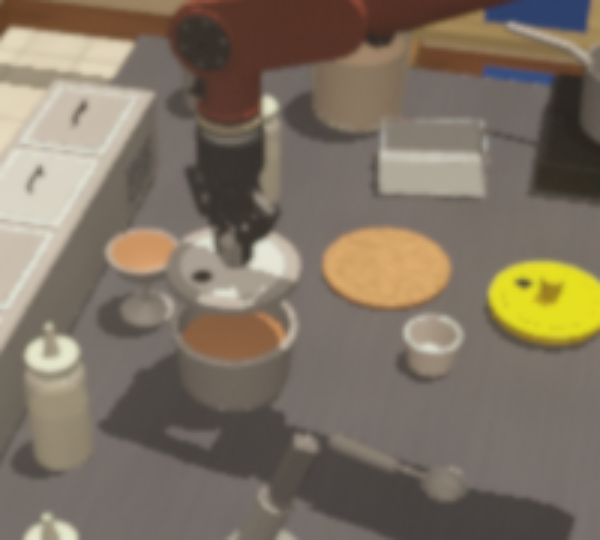

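View pics/w4.png

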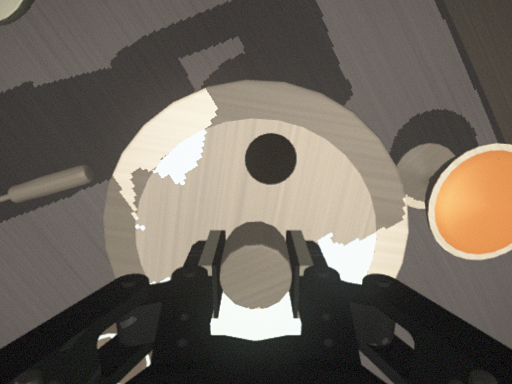

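The lid is level and concentric with the TCP. The wrist and top cameras disagree on the pot by about 3 mm, so I'll take the initial side view as a third opinion.

```bash
cat > k.py <<'E'
from h import *
import pickle
for n in ["side0","top0","w2"]:
    p=pickle.load(open(n+".pkl","rb")); c=cloud(p,np.ones((384,512),bool))
    r=c[(c[:,2]>.076)&(c[:,2]<.095)&(np.hypot(c[:,0]-.607,c[:,1]+.027)<.084)]
    a=np.arctan2(r[:,1]+.027,r[:,0]-.607); print(n,len(r),np.histogram(a,8,(-np.pi,np.pi))[0],circ(r[:,:2]), cv2.minEnclosingCircle(r[:,:2].astype(np.float32)))
    l=c[(c[:,2]>.03)&(c[:,2]<.04)&(np.hypot(c[:,0]-.464,c[:,1]+.284)<.084)]
    if len(l)>10: print("  lid0",cv2.minEnclosingCircle(l[:,:2].astype(np.float32)),len(l))
    k=c[(c[:,2]>.065)&(c[:,2]<.075)&(np.hypot(c[:,0]-.464,c[:,1]+.284)<.03)]
    print("  knob",len(k),k.mean(0) if len(k) else '')
E
python3 k.py
```

```text
side0 225 [24 29 30 25 19 32 40 26] [ 0.60792638 -0.02484878  0.0699645 ] ((0.608441174030304, -0.02403128892183304), 0.07699046283960342)
  lid0 ((0.46614986658096313, -0.2795078456401825), 0.07877275347709656) 431
  knob 24 [ 0.46552966 -0.27808928  0.06796123]
top0 249 [28 28 31 32 34 34 30 32] [ 0.60823533 -0.02689829  0.07000684] ((0.6090144515037537, -0.025722626596689224), 0.07506686449050903)
  lid0 ((0.4666650593280792, -0.28200870752334595), 0.07688548415899277) 1021
  knob 46 [ 0.46613607 -0.28144228  0.07028903]
w2 3277 [339 413 489 501 431 390 373 341] [ 0.60483306 -0.02774042  0.06942525] ((0.6055163741111755, -0.028942255303263664), 0.07496786117553711)
  lid0 ((0.46241295337677, -0.28407418727874756), 0.07777950167655945) 6509
  knob 349 [ 0.4635373  -0.28133306  0.06975244]
```

All three views agree on about (0.606, -0.0287) once corrected by the known lid offset, so I'll lower here.

```bash
cat > l.py <<'E'
from h import *
Pt=np.array([.606,-.0287])
print(ctrl.move_straight(np.r_[Pt,.125],v=.1,threshold=10),read_ee_pos())
print(ctrl.move_straight(np.r_[Pt,.102],v=.02,threshold=4)); print(read_ee_pos(),read_wrist_force(),read_torque(),read_time_s())
p=camera("wrist"); ee=read_ee_pos()
m=np.ones((384,512),bool); m[300:]=0; c=cloud(p,m); zt=.099
d=c[(np.abs(c[:,2]-zt)<.01)&(np.hypot(c[:,0]-ee[0],c[:,1]-ee[1])<.082)]
A=np.c_[d[:,:2]-ee[:2],np.ones(len(d))]; s=np.linalg.lstsq(A,d[:,2],rcond=None)[0]
print("slopes",np.degrees(s[:2]),s[2],cv2.minEnclosingCircle(d[:,:2].astype(np.float32)))
s_=camera("side"); cv2.imwrite("pics/s5.png",cv2.resize(s_["frame"][140:260,170:300],None,fx=4,fy=4))
E
python3 l.py
```

```text
False [ 0.6063418  -0.02874458  0.12516694]
True
[ 0.60575465 -0.02867836  0.10682522] [ 0.07569068 -0.01542839  5.78951265] [ 0.01683449 -0.01755373 -0.03193402] 17.7583
slopes [-0.13315866 -0.27798611] 0.09981968654364687 ((0.6057946681976318, -0.028113413602113724), 0.07674439996480942)
```

View pics/s5.png

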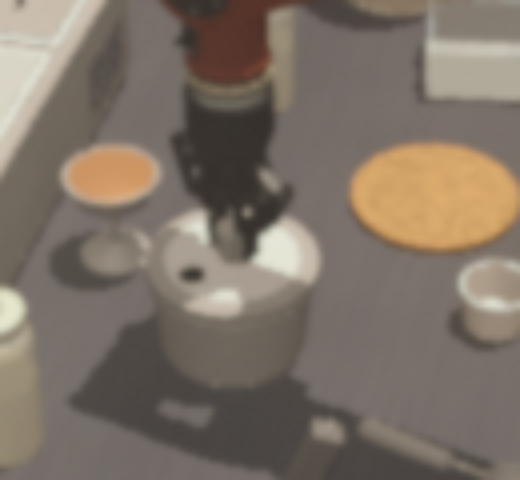

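The disc sits on the rim: contact was at TCP 0.1068 against 0.1065 expected, and the lid is level. I'll release and verify.

```bash
cat > m.py <<'E'
from h import *
import pickle
hand.let_go(); 
print("gap",read_finger_gap(),read_wrist_force())
ctrl.move_straight(np.r_[.606,-.0287,.18],v=.1)
ctrl.move_straight(np.r_[.58,-.07,.24],v=.2)
ctrl.dwell(.2)
p=camera("wrist"); pickle.dump(p,open("w6.pkl","wb")); cv2.imwrite("pics/w6.png",p["frame"])
c=cloud(p,np.ones((384,512),bool))
d=c[(np.abs(c[:,2]-.099)<.01)&(np.hypot(c[:,0]-.606,c[:,1]+.0285)<.085)]
A=np.c_[d[:,:2]-[.606,-.0285],np.ones(len(d))]; s=np.linalg.lstsq(A,d[:,2],rcond=None)[0]
print("slopes",np.degrees(s[:2]),s[2],cv2.minEnclosingCircle(d[:,:2].astype(np.float32)))
k=c[(c[:,2]>.125)&(c[:,2]<.145)&(np.hypot(c[:,0]-.606,c[:,1]+.0285)<.03)]; print("knob",len(k),k.mean(0))
for r in pinpoint(p,"dot")[:2]:
    print("dot",r["p"],r["pixel"],at_z(p,[r["pixel"]],.099))
g=p["frame"].max(2); u,v=pinpoint(p,"dot")[0]["pixel"]
mm=(g<50).astype(np.uint8); n,lab,st,ce=cv2.connectedComponentsWithStats(mm); 
for i in range(1,n):
    if st[i,4]>60 and np.hypot(*(ce[i]-[u,v]))<20: print(st[i],ce[i],at_z(p,[ce[i]],.099))
print(read_time_s())
E
python3 m.py
```

```text
gap 0.08536777772821245 [ 0.19432731  0.19639158 -0.04359388]
slopes [-0.00988329 -0.09993694] 0.09966053207151501 ((0.6060037016868591, -0.028531434014439583), 0.07776673883199692)
knob 1251 [ 0.60592227 -0.02860829  0.13517366]
dot 0.85 [263.8, 69.1] [[0.63378462 0.00527931 0.099     ]]
20.2417
```

View pics/w6.png

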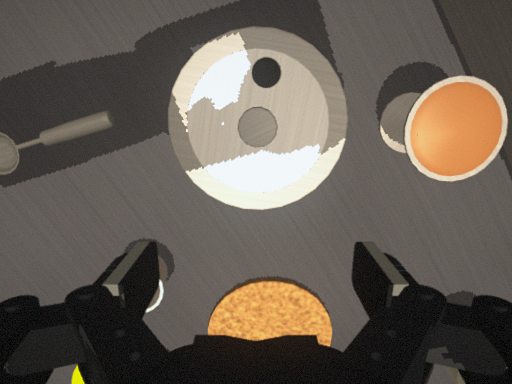

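The lid is seated flat, with its centre at (258,118) and the dot at about (266,72). Next I'll refine the dot.

```bash
cat > n.py <<'E'
from h import *
import pickle
p=pickle.load(open("w6.pkl","rb")); g=p["frame"].max(2); print(g[72,240:300:3],g[60:90:3,266])
w=np.zeros_like(g,bool); w[50:95,245:290]=1
v,u=np.nonzero(w&(g<60)); print(len(u),u.mean(),v.mean(),u.min(),u.max(),v.min(),v.max())
X=at_z(p,[[u.mean(),v.mean()],[(u.min()+u.max())/2,(v.min()+v.max())/2]],.0993); print(X)
for x in X: e=x[:2]-[.606,-.0286]; print(np.hypot(*e),np.degrees(np.arctan2(e[1],e[0])))
E
python3 n.py
```

```text
[249 249 247 191  71  61  57  53  53  55  55  56  55  48 196 195 197 193
 195 197] [54 57 53 50 56 50 59 60 56 78]
569 266.3427065026362 71.68541300527241 253 279 58 86
[[0.63443837 0.00244977 0.0993    ]
 [0.63407315 0.00239448 0.0993    ]]
0.0421049764210444 47.51354573396852
0.04181816804391909 47.83139565269545
```

```bash
cat >> h.py <<'E'
def quat(R):
    v=Ro.from_matrix(R).as_quat(); return np.r_[v[3],v[:3]]
def probeR(tx=-.3576,ty=-.0761,sp=.239):
    z=np.array([tx,ty,1]); z/=np.linalg.norm(z); x=np.array([np.cos(sp),np.sin(sp),0]); x-=z*(x@z); x/=np.linalg.norm(x)
    return np.c_[x,np.cross(z,x),z]
def toolR(pR,sgn): # tool x=sgn*own x, z=-own z
    x=sgn*pR[:,0]; z=-pR[:,2]; return np.c_[x,np.cross(z,x),z]
C=np.array([.4725,.246,.144]); DOT=np.array([.6342,.0024,.0993])
E
cat > o.py <<'E'
from h import *
print(ctrl.hold_point_z)
R=probeR()
for s in (1,-1):
    T=toolR(R,s)
    for back in (.10,0): print(s,back,planner.inverse_kinematics(C-.019*R[:,2]+back*R[:,2],quat(T)))
for yaw in np.arange(-3,3.2,.5): print(yaw,planner.inverse_kinematics(DOT+[0,0,.098],qd(yaw)))
E
python3 o.py
```

```text
0.0187
1 0.1 [ 0.39406738 -0.24817015  2.12957283 -0.07941499  0.91668154  1.76137052]
1 0 [ 0.37955748 -0.03427352  2.13858425 -0.09094542  0.69345597  1.76932773]
-1 0.1 [ 0.39406738 -0.24817015  2.12957283 -0.07941499  0.91668154 -1.38022213]
-1 0 [ 0.37955748 -0.03427352  2.13858425 -0.09094542  0.69345597 -1.37226492]
-3.0 [-0.10681555  0.26517774  1.62071607  0.          1.25569885 -1.81920453]
-2.5 [-0.10681555  0.26517774  1.62071607  0.          1.25569885 -2.31920453]
-2.0 None
-1.5 None
-1.0 [-1.06815553e-01  2.65177739e-01  1.62071607e+00 -4.44089210e-16
  1.25569885e+00  2.46398077e+00]
-0.5 [-1.06815553e-01  2.65177739e-01  1.62071607e+00 -4.44089210e-16
  1.25569885e+00  1.96398077e+00]
0.0 [-1.06815553e-01  2.65177739e-01  1.62071607e+00 -4.44089210e-16
  1.25569885e+00  1.46398077e+00]
0.5 [-1.06815553e-01  2.65177739e-01  1.62071607e+00 -4.44089210e-16
  1.25569885e+00  9.63980774e-01]
1.0 [-1.06815553e-01  2.65177739e-01  1.62071607e+00 -4.44089210e-16
  1.25569885e+00  4.63980774e-01]
1.5 [-1.06815553e-01  2.65177739e-01  1.62071607e+00 -4.44089210e-16
  1.25569885e+00 -3.60192260e-02]
2.0 [-0.10681555  0.26517774  1.62071607  0.          1.25569885 -0.53601923]
2.5 [-0.10681555  0.26517774  1.62071607  0.          1.25569885 -1.03601923]
3.0 [-0.10681555  0.26517774  1.62071607  0.          1.25569885 -1.53601923]
```

```bash
cat > q.py <<'E'
from h import *
import pickle
R=probeR(); T=quat(toolR(R,1)); z=R[:,2]
ctrl.reach(C-.0187*z+.11*z,T); ctrl.dwell(.1)
p=camera("wrist"); cv2.imwrite("pics/w7.png",p["frame"]); pickle.dump(p,open("w7.pkl","wb"))
c=cloud(p,np.ones((384,512),bool))
l=(c-C)@R
h=c[(np.abs(l[:,0])<.03)&(np.abs(l[:,1])<.03)&(l[:,2]>-.03)&(l[:,2]<.06)]
lh=(h-C)@R; print(len(h),np.percentile(lh,1,axis=0),np.percentile(lh,99,axis=0)); np.save("hnd2.npy",h)
print(read_time_s(),read_ee_pos())
E
python3 q.py; sed 's/hnd.npy/hnd2.npy/; s/h=h\[(h\[:,2\]>.118)\]//' fit.py > fit2.py; python3 fit2.py
```

```text
1738 [-0.01200872 -0.01027182 -0.02658367] [0.01274204 0.00947347 0.04545197]
21.6833 [0.44277154 0.23894824 0.23010491]
0.0004789475446099201 0.0010850553643910038 [ 0.4718  0.2457  0.1439 -0.3563 -0.0846  0.2379] tilt 20.11408155044874 tip [0.511  0.255  0.0341] guard [0.4869 0.2493 0.1017] az -166.64040850137027
0.0008817805412106723 0.0014322744662680347 [ 0.4735  0.2491  0.145  -0.3804 -0.0658  1.8607] tilt 21.110561856164747 tip [0.515  0.2563 0.0359] guard [0.4895 0.2519 0.1031] az -170.18994398204097
```

View pics/w7.png

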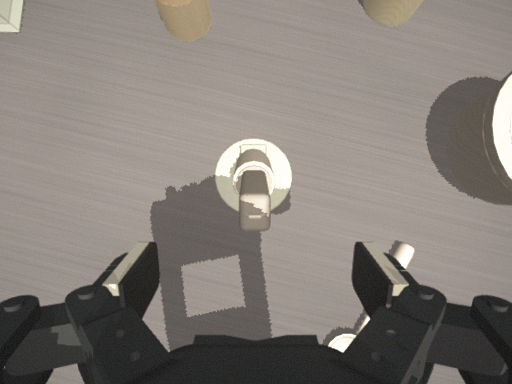

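The handle is centred between the fingers at column 255, and the second fit agrees with the first. I'll go in, grip and draw it out along its axis.

```bash
cat > r.py <<'E'
from h import *
import pickle
R=probeR(-.3576,-.078,.239); z=R[:,2]; G=np.array([.4721,.2458,.144])-.0187*z
print(ctrl.move_straight(G,v=.08,threshold=8),read_ee_pos()-G,read_wrist_force())
hand.close_gripper(50); print(read_finger_gap(),read_wrist_force(),read_time_s())
print(ctrl.move_straight(G+.11*z,v=.07,threshold=25))
print(read_finger_gap(),read_wrist_force(),read_torque(),read_ee_pos(),read_time_s())
p=camera("wrist"); cv2.imwrite("pics/w8.png",p["frame"]); pickle.dump(p,open("w8.pkl","wb"))
p=camera("side"); cv2.imwrite("pics/s8.png",cv2.resize(p["frame"][190:310,180:330],None,fx=4,fy=4))
E
python3 r.py
```

```text
False [0.00035039 0.00021724 0.00068384] [-0.23796669  0.54096063 -0.72641374]
0.019231990981680578 [-2.00263477 -0.10842611  2.57495746] 23.8167
False
0.01915736485196353 [-0.97090803  0.46920604 -1.82803302] [-0.01531506  0.24320663 -0.03663626] [0.44120882 0.2389826  0.22910807] 25.5417
```

View pics/w8.png

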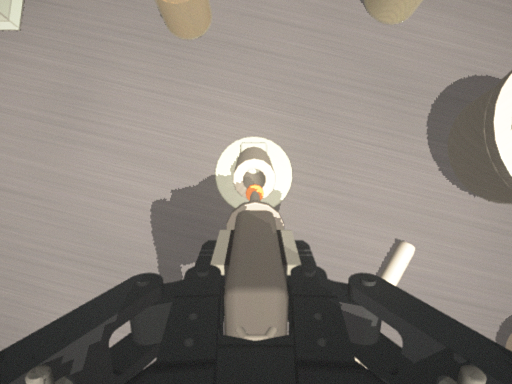

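View pics/s8.png

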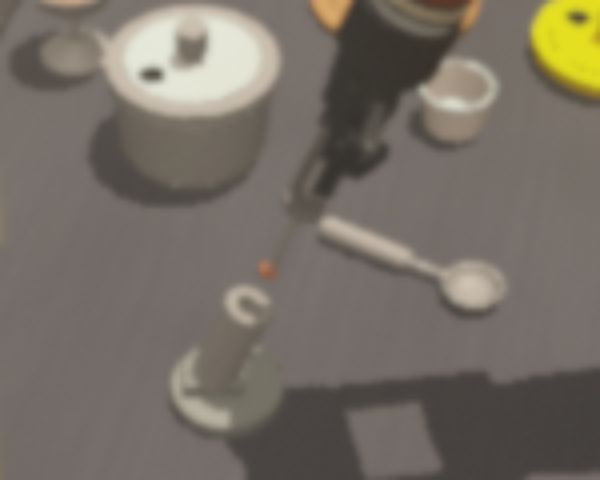

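```bash
cat > s.py <<'E'
from h import *
import pickle
e=read_ee_pos(); ctrl.move_straight(e+[0,0,.05],v=.12)
ctrl.reach(np.r_[DOT[:2],.26],qd(.24)); ctrl.dwell(.3)
print(read_ee_pos(),read_orientation(),qd(.24),read_wrist_force(),read_finger_gap(),read_time_s())
for n in ["wrist","side","top"]:
    p=camera(n); pickle.dump(p,open(n+"9.pkl","wb")); cv2.imwrite(f"pics/{n}9.png",p["frame"])
    for t in ["tip_face","probe_grip","dot"]: print(n,t,[(np.round(r["pixel"],1),round(r["p"],2)) for r in pinpoint(p,t)[:2]])
    print("exp tip",proj(p,read_ee_pos()-[0,0,.0983]),"dot",proj(p,DOT),"guard",proj(p,read_ee_pos()-[0,0,.0983-.0745]))
    if n=="side": cv2.imwrite("pics/s9c.png",cv2.resize(p["frame"][110:250,170:300],None,fx=4,fy=4,interpolation=cv2.INTER_CUBIC))
E
python3 s.py
```

```text
[0.63390209 0.00358395 0.26067857] [6.25540082e-05 9.92710961e-01 1.20518479e-01 4.90775124e-04] [6.07919959e-17 9.92808636e-01 1.19712207e-01 7.33025857e-18] [-0.00622305 -0.15908669 -0.54158307] 0.019551283494498355 27.6833
wrist tip_face [(array([254.3, 190.6]), 0.56)]
wrist probe_grip [(array([254.2, 264.3]), 0.83)]
wrist dot [(array([253.9, 174.3]), 0.76)]
exp tip [[256.16030513 191.94297089]] dot [[256.27231696 174.38024868]] guard [[256.67007429 228.2579735 ]]
side tip_face []
side probe_grip [(array([212.2, 166.7]), 0.41), (array([284.8, 257.5]), 0.31)]
side dot [(array([325.5, 195.2]), 0.82)]
exp tip [[217.18942324 193.9352497 ]] dot [[217.74943081 208.02883503]] guard [[216.4840985  176.19695654]]
top tip_face [(array([265.3, 233.4]), 0.37), (array([267.5, 143.4]), 0.32)]
top probe_grip []
top dot [(array([233.9, 162.4]), 0.82), (array([305.8, 259.1]), 0.59)]
exp tip [[233.37563827 159.457236  ]] dot [[234.35042107 164.40912926]] guard [[232.06623411 152.94535358]]
```

View pics/wrist9.png

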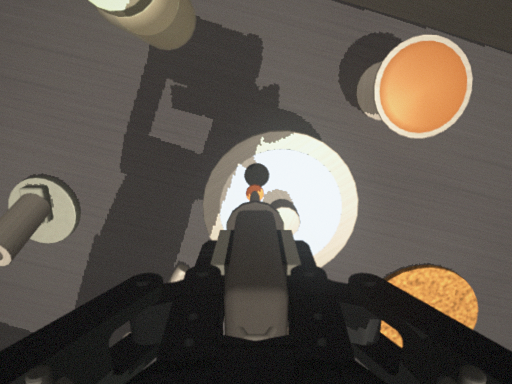

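View pics/s9c.png

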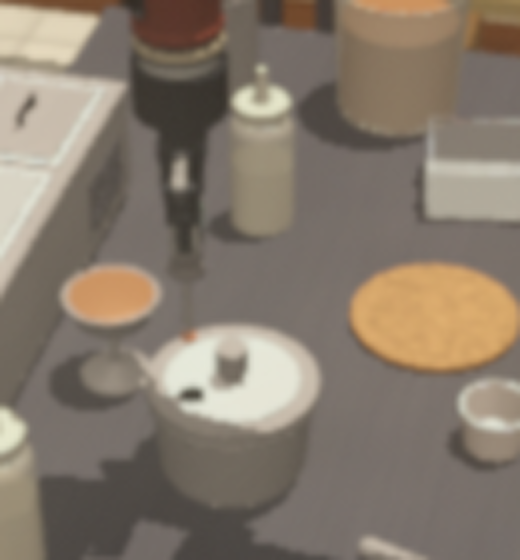

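The wrist view shows the copper tip at (255,190), just short of the dot at (257,174). In the side crop the tip is at (189,335) and the guard at (187,263), which matches the upright prediction. Next I'll measure the tip precisely.

```bash
cat > t.py <<'E'
from h import *
import pickle
print([read_ee_pos().round(4).tolist() for _ in range(4)], read_joint_velocities().round(3))
E0=np.array([.6342,.0024,.26])
for n,b in [("wrist9",(235,180,275,205)),("side9",(205,185,230,202))]:
    p=pickle.load(open(n+".pkl","rb")); f=p["frame"].astype(int); a,y0,c_,d=b
    m=np.zeros((384,512),bool); m[y0:d,a:c_]=1
    o=m&(f[...,2]-f[...,0]>(60 if n[0]=="w" else 25))&(f[...,2]-f[...,1]>(30 if n[0]=="w" else 15))
    v,u=np.nonzero(o); print(n,len(u),u.mean(),v.mean(),u.min(),u.max(),v.min(),v.max())
    for X in ([0,0,.0983],[0,0,.0953]): print(proj(p,E0-X))
    if n[0]=="w":
        # disc body depth
        print("depth pts",cloud(p,o).mean(0),"at z", at_z(p,[[u.mean(),v.mean()],[(u.min()+u.max())/2,(v.min()+v.max())/2]],.26-.0965))
        th=np.arange(0,6.28,.3)
        rim=proj(p,np.c_[E0[0]+.007*np.cos(th),E0[1]+.007*np.sin(th),np.full(len(th),.26-.0983)]); print("exp box",rim.min(0),rim.max(0))
        g=f.max(2); w=np.zeros_like(m); w[160:182,240:275]=1; v,u=np.nonzero(w&(g<70)); print("dot",len(u),u.min(),u.max(),v.min(),v.max(),u.mean(), proj(p,DOT))
        c=p["frame"][150:210,215:295]; cv2.imwrite("pics/w9c.png",cv2.resize(c,None,fx=8,fy=8,interpolation=cv2.INTER_NEAREST))
        c3=cloud(p,np.ones((384,512),bool)); h=c3[(np.hypot(c3[:,0]-E0[0],c3[:,1]-E0[1])<.03)&(c3[:,2]>.245)&(c3[:,2]<.33)]; np.save("hnd3.npy",h); print(len(h))
E
python3 t.py
```

```text
[[0.6342, 0.0023, 0.2599], [0.6342, 0.0023, 0.2599], [0.6342, 0.0023, 0.2599], [0.6342, 0.0023, 0.2599]] [-0.     0.    -0.     0.001  0.    -0.001]
wrist9 149 254.71140939597316 191.04026845637583 246 263 185 199
[[256.60397958 191.8481831 ]]
[[256.62397525 192.90179162]]
depth pts [0.63577077 0.00428409 0.16655617] at z [[0.634959   0.00408224 0.1635    ]
 [0.63418318 0.00405842 0.1635    ]]
exp box [247.49583981 183.02098308] [265.62409584 200.53238914]
dot 171 245 267 164 181 253.49122807017545 [[256.27231696 174.38024868]]
13351
side9 31 212.48387096774192 190.4516129032258 205 219 185 195
[[217.1884068  193.93671619]]
[[217.16076865 193.24210802]]
```

```bash
sed 's/hnd.npy/hnd3.npy/; s/h=h\[(h\[:,2\]>.118)\]/h=h[h[:,2]>.25]/; s/\[.474,.247,.147,-.356,-.08,sp\]/[.634,.0024,.278,0,0,.24]/; s/for sp in .*:/for sp in [0]:/' fit.py > fit3.py; python3 fit3.py
```

```text
0.051741255746793 0.007196633498485536 [ 0.6338  0.0037  0.2797  0.0226 -0.051   0.2657] tilt 3.1918671296403374 tip [0.6311 0.0097 0.1629] guard [0.6328 0.006  0.2348] az -66.07145976167335
```

```bash
ls -la pics/w9c.png
```

```text
-rw-r--r-- 1 agent agent 102535 Dec  7 15:43 pics/w9c.png
```

View pics/w9c.png

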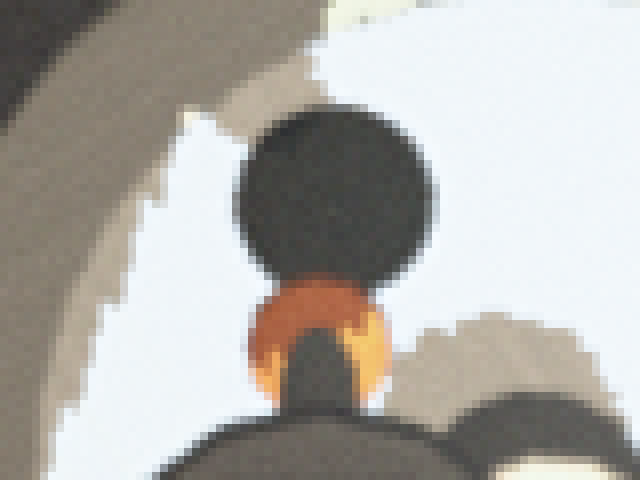

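The tip sits about 1.6 mm to one side (column 254.4 against 256.5), while the stem runs vertical, so I'll shift to compensate. Then I'll descend in steps while watching the force.

```bash
cat > u.py <<'E'
from h import *
import pickle
X=np.array([.6351,.0009]); q=qd(.24)
def F(n=5):
    a=[]
    for _ in range(n): a.append(read_wrist_force()); ctrl.dwell(.02)
    return np.mean(a,0)
ctrl.move_straight(np.r_[X,.207],ori=q,v=.08); ctrl.dwell(.3)
b=F(); print("base",b,read_ee_pos(),read_time_s())
z=.207
while z>.190:
    z-=.001; ctrl.move_straight(np.r_[X,z],ori=q,v=.02,threshold=6); ctrl.dwell(.06)
    d=F(3)-b; print(round(z,4),d.round(2),read_ee_pos()[2].round(4))
    if d[2]>.7: break
print(read_time_s())
p=camera("wrist"); pickle.dump(p,open("w10.pkl","wb")); c=p["frame"][140:220,205:305]; cv2.imwrite("pics/w10c.png",cv2.resize(c,None,fx=7,fy=7,interpolation=cv2.INTER_NEAREST))
E
python3 u.py
```

```text
base [ 0.09309727 -0.12488675 -1.38893329] [0.63529902 0.00089898 0.20746363] 29.4833
0.206 [-0.07  0.08  0.17] 0.2059
0.205 [-0.05  0.42 -0.12] 0.205
0.204 [-0.09 -0.09 -0.17] 0.204
0.203 [ 0.42  0.53 -0.14] 0.203
0.202 [0.25 0.14 0.22] 0.202
0.201 [ 0.01 -0.48  0.26] 0.201
0.2 [-0.14  0.48  0.05] 0.2
0.199 [-0.35  0.5   0.31] 0.199
0.198 [-0.03  0.2  -0.54] 0.198
0.197 [-0.19 -0.27  1.65] 0.1973
33.0667
```

View pics/w10c.png

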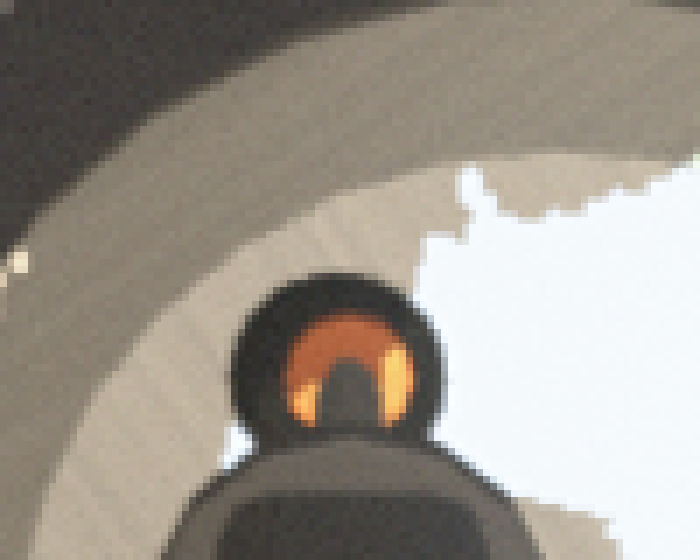

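Contact came at TCP z of about 0.1975, as predicted. In the crop the copper tip (x≈350) is about 1.3 mm right of the dot's centre (x≈338). I'll lift a little, shift, and press to about 4 mm.

```bash
cat > v.py <<'E'
from h import *
import pickle
X=np.array([.6348,.0021]); q=qd(.24)
def F(n=6):
    a=[]
    for _ in range(n): a.append(read_wrist_force()); ctrl.dwell(.02)
    return np.mean(a,0)
ctrl.move_straight(np.r_[.6351,.0009,.202],ori=q,v=.03)
ctrl.move_straight(np.r_[X,.202],ori=q,v=.02); ctrl.dwell(.3); b=F(10); print("base",b,read_ee_pos())
for z in (.199,.198,.197,.196,.195,.194,.1935):
    ctrl.move_straight(np.r_[X,z],ori=q,v=.02,threshold=6); ctrl.dwell(.1)
    d=F(); print(z,d.round(2),read_ee_pos().round(4))
    if d[2]-b[2]>3.5: break
print(b, read_time_s(),read_finger_gap(),read_torque())
for n in ("wrist","side"):
    p=camera(n); pickle.dump(p,open(n+"11.pkl","wb")); c=p["frame"][140:220,205:305] if n=="wrist" else p["frame"][110:250,170:300]
    cv2.imwrite(f"pics/{n}11c.png",cv2.resize(c,None,fx=7 if n=="wrist" else 4,fy=7 if n=="wrist" else 4,interpolation=cv2.INTER_NEAREST if n=="wrist" else cv2.INTER_CUBIC))
c=cloud(pickle.load(open("wrist11.pkl","rb")),np.ones((384,512),bool))
d=c[(np.abs(c[:,2]-.099)<.006)&(np.hypot(c[:,0]-.606,c[:,1]+.0285)<.085)]
A=np.c_[d[:,:2]-[.606,-.0285],np.ones(len(d))]; s=np.linalg.lstsq(A,d[:,2],rcond=None)[0]; print("lid slopes",np.degrees(s[:2]),s[2])
E
python3 v.py
```

```text
base [ 0.01789883  0.02397361 -1.53170178] [0.63481557 0.0020929  0.20201439]
0.199 [-0.19  0.08 -1.82] [0.6348 0.0021 0.199 ]
0.198 [-0.31  0.37 -1.25] [0.6348 0.0021 0.198 ]
0.197 [-0.07 -0.06  0.15] [0.635  0.0021 0.1973]
0.196 [-0.   -0.24  0.34] [0.6349 0.0021 0.1961]
0.195 [-0.27  0.08  1.3 ] [0.6349 0.0021 0.1951]
0.194 [0.45 0.66 1.84] [0.6349 0.0021 0.1941]
0.1935 [-0.02  0.08  2.02] [0.6349 0.0021 0.1936]
[ 0.01789883  0.02397361 -1.53170178] 37.35 0.019639914123875505 [ 0.0885546  -0.03037343  0.01375195]
lid slopes [-0.25171329 -0.09451734] 0.09978802310674961
```

View pics/wrist11c.png

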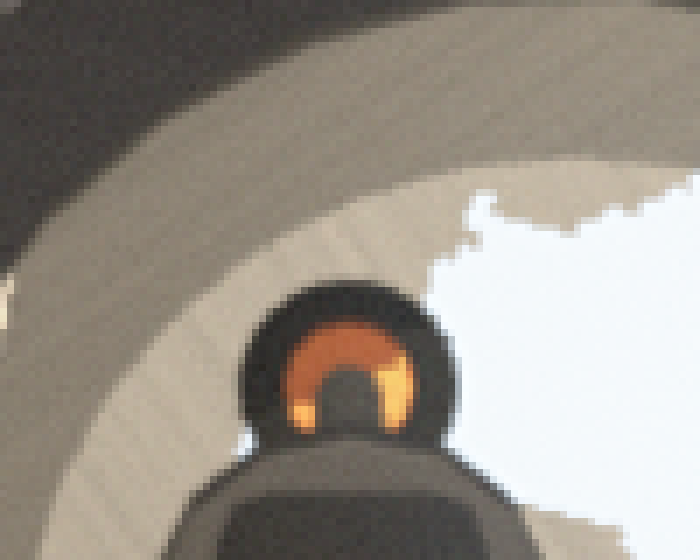

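View pics/side11c.png

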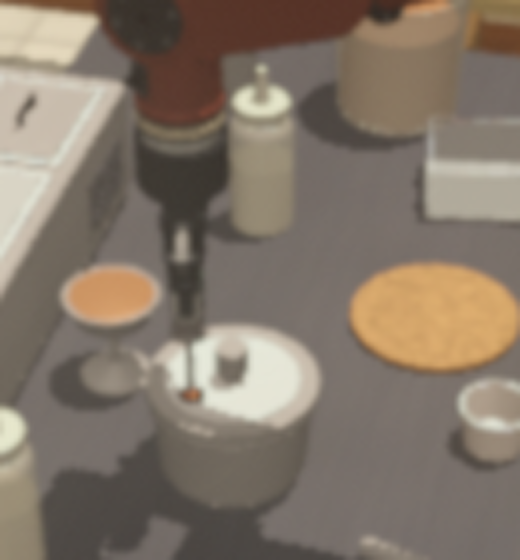

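The tip is now concentric with the dot in the crop (350 against 349), the stem is upright in both views and the lid is still level. The force suggests 4–5 mm of compression, so I'll ease back slightly to half-way, do a final check and hand in.

```bash
cat > x.py <<'E'
from h import *
import pickle
ctrl.move_straight(np.r_[.6348,.0021,.194],ori=qd(.24),v=.01); ctrl.dwell(.4)
a=[]
for _ in range(25): a.append(read_wrist_force()); ctrl.dwell(.02)
print(np.mean(a,0),np.std(a,0),read_ee_pos(),read_finger_gap(),read_time_s())
p=pickle.load(open("side11.pkl","rb")); B=np.array([.6349,.0021,.0993]); print("side exp tip/guard px in crop",(proj(p,[B,B+[0,0,.0705]])-[170,110])*4)
c=cloud(p,np.ones((384,512),bool)); d=c[(np.abs(c[:,2]-.099)<.01)&(np.hypot(c[:,0]-.607,c[:,1]+.0265)<.085)]; print("lid side",cv2.minEnclosingCircle(d[:,:2].astype(np.float32)))
E
python3 x.py
```

```text
[ 0.54419694 -0.01632722  1.53801813] [0.48323405 0.39845877 0.46580098] [0.63484863 0.00210377 0.19402396] 0.01937742718088609 38.5167
side exp tip/guard px in crop [[190.31575988 391.78062336]
 [187.75455928 327.89996332]]
lid side ((0.6089964509010315, -0.026756132021546364), 0.0822160542011261)
```

```bash
python3 -c "
from station import *
close_job(); print(read_time_s())"
```

```text
the job is handed in; nothing more can be done
the job is handed in; nothing more can be done
```

I put the steel lid on the pot and handed the job in with the thermometer held upright on the black dot. The arm clock read 38.5 s at the last check, against the 69 s limit.

**Lid:** I lifted it off the cork trivet by the knob and lowered it onto the pot. It met the rim at tool height 0.1068 m, where 0.1065 m was expected. I then let go. It measured level to about 0.3° or better, with its knob 42 mm from the dot as specified.

**Thermometer:** I drew it out along its own axis without snagging.
- **Centring:** the tip is on the middle of the dot to within about 0.5 mm in the wrist camera view. I had to lift and shift it 1.3 mm after first contact.
- **Upright:** the stem matched a vertical line in both the wrist and side views.
- **Press:** the force rose by about 3.0 N, which means the tip is about 4 mm of 8 mm in. It is still gripped.

**Checks that disagreed:**
- The cameras put the pot up to 3 mm apart, and I corrected for that using the known lid position.
- One fit of the handle's tilt gave 3.2°. I set it aside because the fingers were in its points.
- Force readings scatter by about 0.5 N, and tool height alone suggests nearer 3.5 mm than 4 mm.
- After the lid was on, I did not separately re-measure where the pot, bottles and other items stood. The later pictures showed nothing disturbed.

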